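# Wedge a stone sample tight on the clamping board

## Robot

A 7-joint arm with a two-finger parallel gripper is mounted at the origin on a cart in front of the work surface, level with it; the furniture and walls round the work are solid. World frame = base frame: x ahead of the robot, y to its left, z up, the work surface at z = 0. Lengths are in m, angles in rad, forces in N, time in s.
With the tool pointing down it reaches from about 0.425 to 0.825 m from the base axis. Payload 3.6 kg.
Tool frame: the origin (TCP) lies at the very end of the fingers, on their centre line; the grasp point (between the pads) lies 19 mm behind it; z points along the fingers, y is the line along which they close (so a half turn about z gives the same grasp; the last joint's range is limited). The gripper opens to 93 mm and grips with 3 to 60 N. Pads are 15 mm wide; open, the fingers measure 128 mm over their backs; the gripper's body (75 mm by 188 mm) begins 65 mm behind the grasp point.
Start: joints at [-1.371, 0.615, -0.013, 1.423, 0.008, 1.103, -0.04], TCP at [0.146, 0.633, 0.219] pointing down, gripper open.
Joint ranges: [-3.12, 3.12], [-0.3, 2.06], [-1.34, 1.32], [0.26, 2.42], [-1.36, 4.5], [0.01, 1.98], [-2.84, 2.84]. Speed limits (rad/s): [2.79, 2.79, 3.14, 3.14, 3.14, 3.14, 3.14].

## Interface

Orientations are given as a rotation vector (axis times angle).
In Python, from bench import bot gives the robot as it stands.
- The arm moves only by the tool move_arm, never from a script. Its argument "series" is a list of rows, each an object with "slide": the shift along the tool's x, y, z in cm, a list of three; "turn": the turn about the tool's z in rad; "jaw": the finger opening in cm, from 0 to 9.3. A call has 1 to 8 rows; each row is the pose to reach, as a shift and turn from the pose commanded when the call began, along the tool's axes at that moment; what a row does not reach only later rows make up. A row lasts 1/8 s, in which the tool goes at most 62.5 mm and 10.7 degrees, less where a joint would pass 70% of its speed; a pose out of reach is approached as far as the arm can. A call with a gripper value outside its range is refused whole. The fingers move at their own pace and stop on an object; "newtons" is the grip in N (left out, the last holds). Time passes only in rows, so rows that repeat a pose let the fingers close. It gives the time, the measured TCP pose, the force, the opening and the grip force at its end, in the units of the state.
- bot.sense(): the state, without advancing time (a new reading comes with each control period).
- bot.get_image(name): name is "side" or "top" or "wrist"; returns (picture, depth): 420x560x3 uint8, blue, green, red; 420x560 float32, m along the optical axis (not along the pixel's ray), 0 where there is no reading.
- bot.get_calibration(name): a dict with "K" (3x3 intrinsics, pixels), "dist_coeffs" ([k1, k2, p1, p2, k3] as OpenCV has them; the pictures are not rectified), "cam_to_world" (4x4, takes a point from camera to world coordinates); the wrist camera has in their place "mount" (4x4, takes a point from camera to tool coordinates, whose origin is the TCP and whose axes are the flange's). Camera axes: x right, y down, z forward; pixel columns grow to the right and rows downward; lengths in m; the calibration is good to about 2 mm. A picture is of the moment at which its call begins: read the wrist's pose just before it. get_calibration takes no time and is no camera call.
- bot.finish_job(): hands the job in; it is judged then, once.
The state is a dict: "t": time; "joints": joint angles; "dq": joint speeds; "joint_torque": joint torques, N m; "ee_pos": TCP position; "eef_rot": TCP orientation; "contact_force": force on the tool from outside, world axes, zero at the start; "moment": the same for the moment, N m; "grip_width": opening from 0.0 (shut) to 1.0 (fully open); "gripper_force": force on a finger pad.
Only numpy, scipy, OpenCV 4.12 (cv2) and the standard library are available. Lean on these libraries where they do the work, as an engineer would, in place of code of your own. Each camera call takes 0.05 s, during which the arm holds its last target. There are 200 camera calls.

## Task

Clamp the grey stone on the plywood board for drilling: lay the red wedge flat on the board with its round nose a little way into the narrowing slot between the stone and the dark angled cleat, and let go of it while it is still loose. Then drive it further in with light taps or gentle pushes on its wide end until it jams and holds the stone firmly against the fence, and leave it so; the stone is brittle and must not be squeezed hard. Do not touch the stone with the robot, and leave the other things on the bench where they are.

Things in the scene. Friction and masses are not known exactly. Their poses are not given: they have to be found in the camera images.
- board: Plywood board 250 (x) x 170 (y) x 10 mm thick, fixed flat; origin at the centre of its underside. The wedge is driven along its +x (roughly world +y). The slot opens at board x = -18 mm between the stone and a dark angled cleat, 122 x 34 x 24 mm with 2 bolt heads (7 mm higher), fixed on its +y side; the board before it is clear. A 22 mm high end stop at board x = +110 mm holds the stone.
- fence: Wooden fence, 160 mm long, 20 mm thick, 24 mm high, fixed on the board along its -y edge; origin at the centre of its underside, axes as the board's. The face towards the stone lies at board y = -65 mm.
- slot_mouth (a point): Nominal middle of the slot's mouth, on the board's top, board (-18, +15, 10) mm, axes as the board's. The cleat is bolted anew for each job: at the mouth its slanting face lies at board y = +22 to +27.5 mm, and closes towards -y (the stone) by 1 mm in 8 along +x, the wedge's own angle. The stone's side is the slot's other face.
- stone: Grey stone, 128 (x) x 70 (y) x 30 mm high, 0.6 kg, loose, flat on the board, long side along board x, 1.5 to 3 mm short of the fence and 0.5 to 3.5 mm short of the end stop; origin at the centre of its underside. Flush with the fence its origin is at board y = -30 mm; the wedge pushes it there. A squeeze of over 40 N by the wedge cracks it; a firm hold is over 6 N.
- wedge: Red slippery plastic wedge, 140 mm long (x), 28 mm high, about 0.07 kg, lying flat on the bench; origin at the centre of its underside. +x points to the thin round nose (10 mm wide); it widens 1 in 8, symmetric about its x axis, to 27.5 mm at the flat wide end. Pick it from above across its width, best near the wide end (23 mm wide 35 mm ahead of that end).
- wedge_nose (a point): Tip of the wedge's round nose, 70 mm ahead of the wedge's origin, 14 mm above its underside. When jammed it stands about 55 to 100 mm inside the slot mouth (the rest sticks out); where exactly is found only by feel. The wedge's axis then points about 0.06 rad clockwise (seen from above) of the board's +x.
- wedge_butt (a point): Centre of the wedge's flat wide end (27.5 x 28 mm), the face to tap, 70 mm behind its origin, 14 mm above its underside. The wedge slides with 1 to 5 N until it jams, then the force rises steeply within 1 to 2 mm; each newton of push then squeezes the stone by 1 to 2 N. A push of about 10 to 15 N sets it firmly; let go, it stays jammed by friction.
- tape_black: Bystander: roll of black tape, 55 mm across, 19 mm high; origin at the centre of its underside.
- terminal_strip: Bystander: white terminal strip, 17 x 75 x 17 mm; origin at the centre of its underside.
- multimeter: Bystander: yellow and black multimeter, 142 x 70 x 41 mm, lying flat; origin at the centre of its underside.
Things that resemble listed ones, but are neither listed nor needed, are in the scene too. Of the things like the wedge, leave any that is green or purple; of the rest the larger one is meant.

How it is judged:
By the outcome, as a careful person would: the job done as asked, in the order asked, and still so for the second after the job is handed in, with the robot touching nothing.
It also fails if it takes over 58 s, if anything falls off the work surface, if the arm or the gripper's body presses on something with over 40 N, if the wrist force passes 120 N, or if a joint passes its speed limit or range.

## Working session

There is one attempt and no reset: what is moved stays moved. The work goes in short steps, Python scripts to look and compute and a tool call to move; the robot and the scene stay as the last step left them, time stands still between calls to the robot, and variables do not carry over. Pictures are saved under pics/ and viewed, at most 10 in all, crops included, and the job is handed in when it is done.

Besides the shell and the picture viewer there is one more tool, called after ">>>" as a command line: name --argument value ..., lists and objects as JSON in quotes. move_arm: Moves the arm, as the interface text tells. Its arguments: {"type":"object","properties":{"series":{"type":"array","items":{"type":"object","properties":{"slide":{"type":"array","items":{"type":"number"}},"turn":{"type":"number"},"jaw":{"type":"number"}}}},"newtons":{"type":"number"}},"required":["series"]}

```bash
mkdir -p pics; ls; python3 - <<'E'
from bench import bot
import cv2,numpy as np
s=bot.sense();print(s)
for n in("top","side"):
    im,d=bot.get_image(n);cv2.imwrite(f"pics/{n}0.png",im);np.save(f"pics/{n}0.npy",d)
    c=bot.get_calibration(n);print(n,c)
print(bot.get_calibration("wrist"))
E
```

```text
pics
{'t': 0.0, 'joints': array([-1.37047379,  0.61589377, -0.01261419,  1.42490015,  0.00810623,
        1.10338238, -0.04038276]), 'dq': array([ 1.83695955e-04, -1.18002089e-03,  1.91484422e-03, -7.13599905e-04,
        6.56556899e-05, -1.48845633e-03,  7.79495004e-04]), 'joint_torque': array([-2.66687657e-04, -4.58941627e+01,  2.08893595e-01, -1.65746874e+01,
       -6.11668476e-02,  2.05250195e-02,  2.28127997e-04]), 'ee_pos': array([0.14598999, 0.63258151, 0.21749728]), 'eef_rot': array([-0.35536847, -3.12118067,  0.00396056]), 'contact_force': array([-0.06442572,  0.47549649,  0.63473709]), 'moment': array([ 0.04240874, -0.01573225,  0.01008845]), 'gripper_force': 0.0, 'grip_width': 0.9998029362803723}
top {'K': array([[469.94628673,   0.        , 274.72465368],
       [  0.        , 469.94628673, 212.07086477],
       [  0.        ,   0.        ,   1.        ]]), 'dist_coeffs': array([-0.10481876,  0.        ,  0.        ,  0.        ,  0.        ]), 'cam_to_world': array([[-0.0194238 , -0.98177267,  0.18906387,  0.30620582],
       [-0.99978407,  0.01767608, -0.01092602,  0.0
[... 541 characters left out ...]
, -0.92458481, -0.38078506,  0.51976473],
       [ 0.        ,  0.        ,  0.        ,  1.        ]])}
{'K': array([[354.29555999,   0.        , 283.07632466],
       [  0.        , 354.29555999, 211.75958882],
       [  0.        ,   0.        ,   1.        ]]), 'dist_coeffs': array([0.00070346, 0.        , 0.        , 0.        , 0.        ]), 'mount': array([[ 5.18919523e-04, -9.65020762e-01, -2.62172957e-01,
         7.39315243e-02],
       [ 9.99999841e-01,  5.58569202e-04, -7.67105674e-05,
         8.11313815e-04],
       [ 2.20469030e-04, -2.62172876e-01,  9.65020899e-01,
        -1.66472325e-01],
       [ 0.00000000e+00,  0.00000000e+00,  0.00000000e+00,
         1.00000000e+00]])}
```

View pics/top0.png

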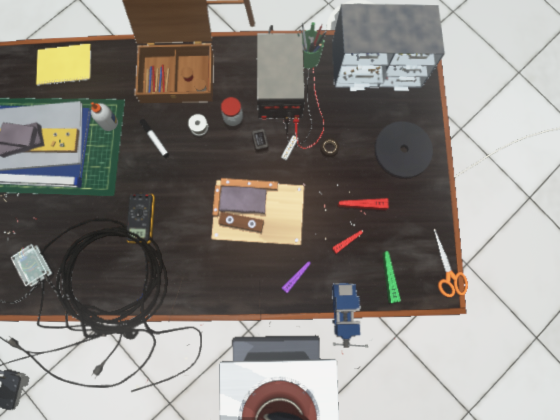

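View pics/side0.png

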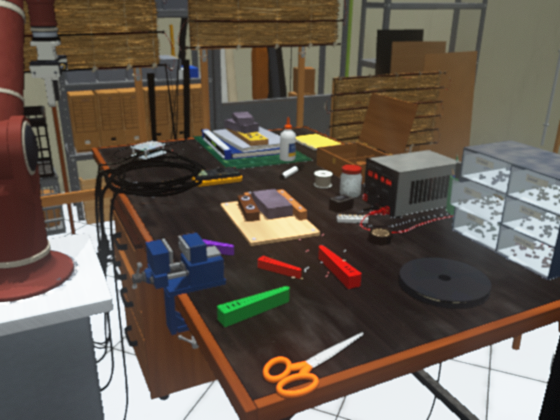

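The red things like the wedge are at (365,203), the larger, and (348,241), the smaller. There are also a purple one at (296,277) and a green one at (392,277). The larger red one at (365,203) fits, and its nose points left in the image (world +y). The board is centred near (258,212), with the stone at (243,199), the cleat at (243,222), the fence on the upper edge, and the slot opening to the right. I'll confirm with an enlarged crop and measurements.

```bash
cat > h.py <<'E'
import numpy as np,cv2
from scipy.spatial.transform import Rotation as R
from bench import bot
def cam(n,s=None):
    c=bot.get_calibration(n)
    if n!="wrist": return c["K"],c["dist_coeffs"],c["cam_to_world"]
    s=s or bot.sense();T=np.eye(4);T[:3,:3]=R.from_rotvec(s["eef_rot"]).as_matrix();T[:3,3]=s["ee_pos"]
    return c["K"],c["dist_coeffs"],T@c["mount"]
def rays(uv,C):
    K,D,T=C
    p=cv2.undistortPoints(np.float64(uv).reshape(-1,1,2),K,D)[:,0]
    return np.c_[p,np.ones(len(p))]@T[:3,:3].T,T[:3,3]
def onplane(uv,z,C):
    d,o=rays(uv,C);return o+d*((z-o[2])/d[:,2])[:,None]
def cloud(dep,C):
    v,u=np.mgrid[:dep.shape[0],:dep.shape[1]]
    d,o=rays(np.c_[u.ravel(),v.ravel()],C)
    P=o+d*dep.reshape(-1,1);P[dep.ravel()==0]=np.nan
    return P.reshape(*dep.shape,3)
def tool(s=None):
    s=s or bot.sense();return s["ee_pos"],R.from_rotvec(s["eef_rot"]).as_matrix()
def topoly(C,P):
    K,D,T=C;Ti=np.linalg.inv(T)
    return cv2.projectPoints(np.float64(P).reshape(-1,1,3),cv2.Rodrigues(Ti[:3,:3])[0],Ti[:3,3],K,D)[0][:,0]
E
python3 - <<'E'
from h import *
im=cv2.imread("pics/top0.png");d=np.load("pics/top0.npy");C=cam("top");P=cloud(d,C)
hsv=cv2.cvtColor(im,cv2.COLOR_BGR2HSV)
red=((hsv[...,0]<8)|(hsv[...,0]>172))&(hsv[...,1]>150)&(hsv[...,2]>90)
n,l,st,ce=cv2.connectedComponentsWithStats(red.astype(np.uint8))
for i in range(1,n):
    if st[i,4]>60 and 320<ce[i][0]<420 and 150<ce[i][1]<300:
        v,u=np.nonzero(l==i);Q=P[l==i];r=cv2.minAreaRect(onplane(np.c_[u,v],.028,C)[:,:2].astype(np.float32))
        print(ce[i],st[i],r,np.nanmedian(Q,0),np.nanmax(Q[:,2]))
for u,v in[(215,180),(304,185),(301,244),(213,240),(243,199),(230,219),(258,224),(290,230),(266,199),(247,184)]:print(u,v,P[v,u])
print(tool()[1])
for nm in("top","side"):
    i=cv2.imread(f"pics/{nm}0.png")
    if nm=="top":a=cv2.resize(i[150:310,200:420],None,fx=3.6,fy=3.6,interpolation=cv2.INTER_CUBIC)
cv2.imwrite("pics/crop.png",a)
E
```

```text
[366.24878049 203.11463415] [338 198  51  11 410] ((0.5745174884796143, -0.24669019877910614), (0.1415824294090271, 0.028739532455801964), 89.06879425048828) [ 0.57447584 -0.2603105   0.02711541] 0.033931741677391214
[345.6        241.96216216] [332 231  30  22 185] ((0.47040167450904846, -0.19636693596839905), (0.01858757808804512, 0.09445348381996155), 35.16447067260742) [ 0.46610703 -0.19186273  0.0191611 ] 0.02467068473181988
215 180 [6.55637752e-01 1.71381538e-01 9.25398381e-05]
304 185 [ 0.63519055 -0.08419626  0.0040772 ]
301 244 [ 0.46616564 -0.07089364 -0.00190993]
213 240 [ 0.48213903  0.17661237 -0.0033881 ]
243 199 [0.58946971 0.08877471 0.03880813]
230 219 [0.53385692 0.12489718 0.03871639]
258 224 [0.51947254 0.04825241 0.03322887]
290 230 [ 0.50469093 -0.04045338  0.01008846]
266 199 [0.59579803 0.02531035 0.00510568]
247 184 [0.63397195 0.0777131  0.03151825]
[[-9.74401268e-01  2.24815347e-01 -4.77302524e-04]
 [ 2.24815852e-01  9.74398827e-01 -2.18121343e-03]
 [-2.52872335e-05 -2.23268230e-03 -9.99997507e-01]]
```

View pics/crop.png

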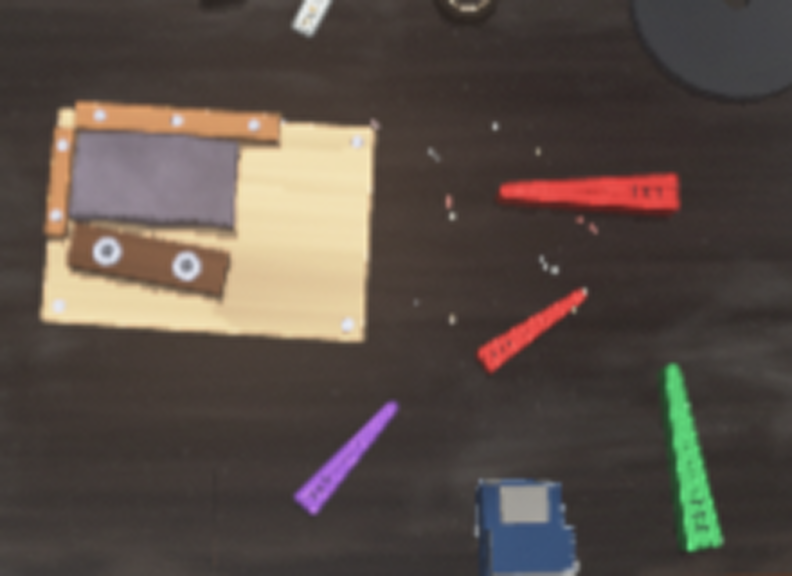

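The crop confirms it. The larger red wedge (crop (590,193), measured 141.6 × 28.7 mm) is the one meant, with its nose towards the board. Next I'll move the arm over for a wrist view of the wedge and board.

>>> move_arm --series '[{"slide":[-5,-3.6,0],"turn":0.17},{"slide":[-10,-7.3,0],"turn":0.34},{"slide":[-15,-11,0],"turn":0.5},{"slide":[-20,-14.7,0],"turn":0.67},{"slide":[-25,-18.4,0],"turn":0.84},{"slide":[-30,-22.1,0],"turn":1.0},{"slide":[-35,-25.8,0],"turn":1.17},{"slide":[-40,-29.5,0],"turn":1.34}]'

```text
invalid input
```

```bash
python3 - <<'E'
from h import *
p,A=tool();print(p,A);t=np.array([.56,-.08,.2]);print((A.T@(t-p))*100,np.degrees(np.arctan2(A[1,0],A[0,0])),bot.sense()["t"])
E
```

```text
[0.14601382 0.63267957 0.21763009] [[-9.74401268e-01  2.24815347e-01 -4.77302524e-04]
 [ 2.24815852e-01  9.74398827e-01 -2.18121343e-03]
 [-2.52872335e-05 -2.23268230e-03 -9.99997507e-01]]
[-56.36098793 -60.13243279   1.89869603] 167.00795014966488 0.1
```

>>> move_arm --series '[{"slide":[-5,-3.6,0],"turn":0.17,"jaw":6},{"slide":[-10,-7.3,0],"turn":0.34,"jaw":6},{"slide":[-15,-11,0],"turn":0.5,"jaw":6},{"slide":[-20,-14.7,0],"turn":0.67,"jaw":6},{"slide":[-25,-18.4,0],"turn":0.84,"jaw":6},{"slide":[-30,-22.1,0],"turn":1.0,"jaw":6},{"slide":[-35,-25.8,0],"turn":1.17,"jaw":6},{"slide":[-40,-29.5,0],"turn":1.34,"jaw":6}]'

```text
t: 1.1
ee_pos: [0.4703, 0.2544, 0.2185]
eef_rot: [-2.222, -2.22, 0.0]
contact_force: [0.8, 0.8, 0.1]
grip_width: 0.644
gripper_force: 0.0
```

```bash
python3 - <<'E'
from h import *
p,A=tool();print(p,A);t=np.array([.56,-.08,.2]);print((A.T@(t-p))*100,np.degrees(np.arctan2(A[1,0],A[0,0])),bot.sense()["t"])
E
```

```text
[0.47033705 0.25443754 0.21850087] [[ 1.09749074e-03  9.99999309e-01 -4.22209914e-04]
 [ 9.99999390e-01 -1.09743698e-03  1.27551461e-04]
 [ 1.27088024e-04 -4.22349642e-04 -9.99999903e-01]]
[-33.43412848   9.00377285   1.84203515] 89.93711839924532 1.1
```

>>> move_arm --series '[{"slide":[-6,1.6,0.3],"turn":0,"jaw":6},{"slide":[-12,3.2,0.6],"turn":0,"jaw":6},{"slide":[-18,4.8,0.9],"turn":0,"jaw":6},{"slide":[-24,6.4,1.3],"turn":0,"jaw":6},{"slide":[-30,8,1.6],"turn":0,"jaw":6},{"slide":[-33.5,9,1.8],"turn":0,"jaw":6},{"slide":[-33.5,9,1.8],"turn":0,"jaw":6},{"slide":[-33.5,9,1.8],"turn":0,"jaw":6}]'

```text
t: 2.1
ee_pos: [0.5606, -0.0771, 0.2002]
eef_rot: [-2.214, -2.226, -0.0]
contact_force: [-0.7, 0.6, -0.6]
grip_width: 0.645
gripper_force: 0.0
```

```bash
python3 - <<'E'
from h import *
s=bot.sense();im,d=bot.get_image("wrist");np.save("pics/w1.npy",d);cv2.imwrite("pics/w1.png",im)
C=cam("wrist",s);np.savez("pics/w1c.npz",K=C[0],D=C[1],T=C[2]);P=cloud(d,C);print(s["ee_pos"],s["t"])
hsv=cv2.cvtColor(im,cv2.COLOR_BGR2HSV)
red=((hsv[...,0]<8)|(hsv[...,0]>172))&(hsv[...,1]>150)&(hsv[...,2]>60)
n,l,st,ce=cv2.connectedComponentsWithStats(red.astype(np.uint8))
for i in range(1,n):
    if st[i,4]>300:
        Q=P[l==i];Q=Q[Q[:,2]>.7*np.nanmax(Q[:,2])];print(ce[i],st[i],cv2.minAreaRect(Q[:,:2].astype(np.float32)),np.nanmedian(Q,0),len(Q))
E
```

```text
[ 0.56058135 -0.07714041  0.20016543] 2.1
[539.8879668  181.50414938] [503 172  57  20 482] ((0.8035990595817566, -0.06691437214612961), (0.04622359946370125, 0.017838474363088608), 9.873098373413086) [ 0.81341403 -0.06337291  0.02622388] 403
[497.94202899 230.36956522] [461 181  99  75 552] ((0.7613966464996338, -0.06711169332265854), (0.00811600498855114, 0.002556601772084832), 10.03742790222168) [ 0.76288074 -0.06717312  0.01339903] 21
[298.77338877 296.92099792] [291 276  16  38 481] ((0.5630356669425964, -0.04569649696350098), (0.0008328423136845231, 0.002776053734123707), 76.03059387207031) [ 0.56304076 -0.04578655  0.29663655] 14
[295.59543568 372.57883817] [283 352  25  41 964] ((0.5752086043357849, -0.2830951511859894), (0.054978713393211365, 0.025448670610785484), 87.98957061767578) [ 0.57505774 -0.28376924  0.0282633 ] 857
```

View pics/w1.png

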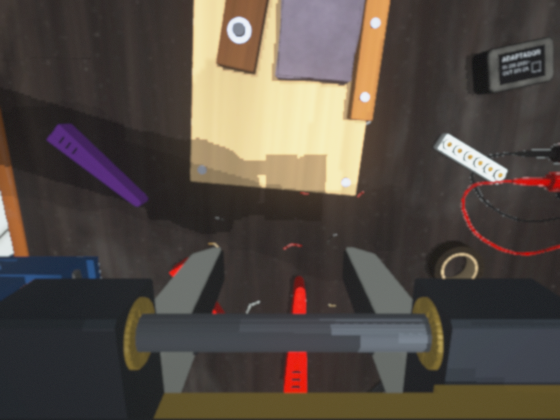

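The wrist view shows the cleat at (240,40), the stone at (320,40) and the fence at (370,60). The large red wedge lies between the fingers at (297,330), nose up. Next I'll work out the wedge axis and the board heading.

```bash
python3 - <<'E'
from h import *
im=cv2.imread("pics/top0.png");d=np.load("pics/top0.npy");C=cam("top")
hsv=cv2.cvtColor(im,cv2.COLOR_BGR2HSV)
red=((hsv[...,0]<8)|(hsv[...,0]>172))&(hsv[...,1]>150)&(hsv[...,2]>90)
for u in range(340,389,4):
    v=np.nonzero(red[190:218,u])[0]+190
    a=onplane([[u,v.min()-.5],[u,v.max()+.5]],.028,C);print(u,a[:,1].mean().round(4),a[:,0].round(4),a[:,0].mean().round(4))
z=np.load("pics/w1c.npz");C=(z["K"],z["D"],z["T"])
im=cv2.imread("pics/w1.png")
print("board corners",onplane([[191,181],[357,194]],.010,C).round(4))
print("fence edge",onplane([[349,119],[372,0]],.034,C).round(4),"stone corner",onplane([[277,78],[349,82]],.040,C).round(4),"cleat",onplane([[250,72],[267,0]],.034,C).round(4))
hs=cv2.cvtColor(im,cv2.COLOR_BGR2HSV)
red=((hs[...,0]<8)|(hs[...,0]>172))&(hs[...,1]>150)&(hs[...,2]>60)
for v in(285,300,355,370,388):
    u=np.nonzero(red[v,270:330])[0]+270
    a=onplane([[u.min()-.5,v],[u.max()+.5,v]],.028,C);print(v,a[:,1].mean().round(4),a[:,0].round(4),a[:,0].mean().round(4))
E
```

```text
340 -0.1816 [0.5828 0.5685] 0.5757
344 -0.1929 [0.5855 0.5683] 0.5769
348 -0.2041 [0.5853 0.5653] 0.5753
352 -0.2154 [0.5851 0.5651] 0.5751
356 -0.2267 [0.5849 0.5649] 0.5749
360 -0.2379 [0.5847 0.5618] 0.5733
364 -0.2493 [0.5874 0.5616] 0.5745
368 -0.2606 [0.5872 0.5614] 0.5743
372 -0.272 [0.587  0.5612] 0.5741
376 -0.2832 [0.5868 0.5582] 0.5725
380 -0.2946 [0.5867 0.558 ] 0.5723
384 -0.3061 [0.5894 0.5578] 0.5736
388 -0.3171 [0.5748 0.5604] 0.5676
board corners [[ 0.4653 -0.0683  0.01  ]
 [ 0.6353 -0.0808  0.01  ]]
fence edge [[ 0.6187 -0.006   0.034 ]
 [ 0.6327  0.0904  0.034 ]] stone corner [[0.5534 0.028  0.04  ]
 [0.6159 0.0251 0.04  ]] cleat [[0.5295 0.0334 0.034 ]
 [0.5448 0.0899 0.034 ]]
285 -0.1748 [0.5708 0.5823] 0.5765
300 -0.1923 [0.5689 0.5837] 0.5763
355 -0.2603 [0.563  0.5864] 0.5747
370 -0.2799 [0.5609 0.588 ] 0.5744
388 -0.3042 [0.5599 0.5885] 0.5742
```

>>> move_arm --series '[{"slide":[-5.1,0.3,3.5],"turn":0.02,"jaw":6},{"slide":[-10.2,0.6,7],"turn":0.02,"jaw":6},{"slide":[-15.3,0.9,10.5],"turn":0.02,"jaw":6},{"slide":[-20.4,1.2,14],"turn":0.02,"jaw":6},{"slide":[-20.4,1.25,14],"turn":0.02,"jaw":6},{"slide":[-20.4,1.25,14],"turn":0.02,"jaw":6}]'

```text
t: 2.9
ee_pos: [0.5752, -0.28, 0.0606]
eef_rot: [-2.235, -2.206, -0.003]
contact_force: [0.0, 0.8, -0.0]
grip_width: 0.645
gripper_force: 0.0
```

```bash
python3 - <<'E'
from h import *
s=bot.sense();p,A=tool(s);h=np.degrees(np.arctan2(A[1,0],A[0,0]));t=np.array([.5744,-.281,.005]);print(p,h,(A.T@(t-p))*100)
im,d=bot.get_image("wrist");C=cam("wrist",s);cv2.imwrite("pics/w2.png",im)
hs=cv2.cvtColor(im,cv2.COLOR_BGR2HSV)
red=((hs[...,0]<8)|(hs[...,0]>172))&(hs[...,1]>150)&(hs[...,2]>60)
for v in range(150,420,20):
    u=np.nonzero(red[v,220:340])[0]+220
    if len(u)>5:
        a=onplane([[u.min()-.5,v],[u.max()+.5,v]],.028,C);print(v,u.min(),u.max(),a[:,1].mean().round(4),a[:,0].round(4),a[:,0].mean().round(4))
E
```

```text
[ 0.57520881 -0.28003094  0.06059164] 89.23712081429339 [-0.1095949  -0.08113856  5.55892464]
170 269 302 -0.236 [0.5665 0.5857] 0.5761
190 247 302 -0.2474 [0.5537 0.5857] 0.5697
210 267 303 -0.2593 [0.5648 0.5863] 0.5756
230 266 304 -0.2715 [0.5639 0.587 ] 0.5754
250 265 304 -0.2841 [0.563 0.587] 0.575
270 264 305 -0.2971 [0.562  0.5876] 0.5748
290 262 305 -0.3106 [0.5604 0.5877] 0.5741
```

>>> move_arm --series '[{"slide":[-0.1,-0.02,3],"turn":0,"jaw":6},{"slide":[-0.1,-0.02,5.5],"turn":0,"jaw":6},{"slide":[-0.1,-0.02,5.55],"turn":0,"jaw":6},{"slide":[-0.1,-0.02,5.55],"turn":0,"jaw":1.8},{"slide":[-0.1,-0.02,5.55],"turn":0,"jaw":1.8},{"slide":[-0.1,-0.02,5.55],"turn":0,"jaw":1.8},{"slide":[-0.1,-0.02,5.55],"turn":0,"jaw":1.8},{"slide":[-0.1,-0.02,5.55],"turn":0,"jaw":1.8}]' --newtons 20

```text
t: 3.95
ee_pos: [0.5743, -0.2838, 0.0056]
eef_rot: [2.239, 2.203, 0.001]
contact_force: [-0.4, -0.4, 2.3]
grip_width: 0.258
gripper_force: 20.0
```

>>> move_arm --series '[{"slide":[0,0,-5],"turn":0,"jaw":1.8},{"slide":[3,-1,-10],"turn":0,"jaw":1.8},{"slide":[7,-3,-14],"turn":0.02,"jaw":1.8},{"slide":[12,-5,-17.5],"turn":0.04,"jaw":1.8},{"slide":[17,-7,-19.5],"turn":0.06,"jaw":1.8},{"slide":[22,-9,-19.5],"turn":0.06,"jaw":1.8},{"slide":[24,-9.8,-19.5],"turn":0.06,"jaw":1.8},{"slide":[24,-9.8,-19.5],"turn":0.06,"jaw":1.8}]'

```text
t: 4.95
ee_pos: [0.4792, -0.0403, 0.2001]
eef_rot: [-2.299, -2.139, 0.0]
contact_force: [0.3, -1.2, -0.7]
grip_width: 0.252
gripper_force: 19.9
```

```bash
python3 - <<'E'
from h import *
s=bot.sense();p,A=tool(s);print(p,np.degrees(np.arctan2(A[1,0],A[0,0])),A[:,2],s["t"],s["grip_width"])
im,d=bot.get_image("wrist");C=cam("wrist",s);cv2.imwrite("pics/w3.png",im);np.savez("pics/w3c.npz",K=C[0],D=C[1],T=C[2],d=d,p=p,A=A)
cv2.imwrite("pics/w3b.png",cv2.resize(im[0:400,100:500],None,fx=1.5,fy=1.5,interpolation=cv2.INTER_CUBIC))
E
```

```text
[ 0.47920747 -0.04029344  0.20007071] 85.87238962531546 [-8.41344652e-04  8.77096337e-04 -9.99999261e-01] 4.95 0.2520252470211093
```

View pics/w3b.png

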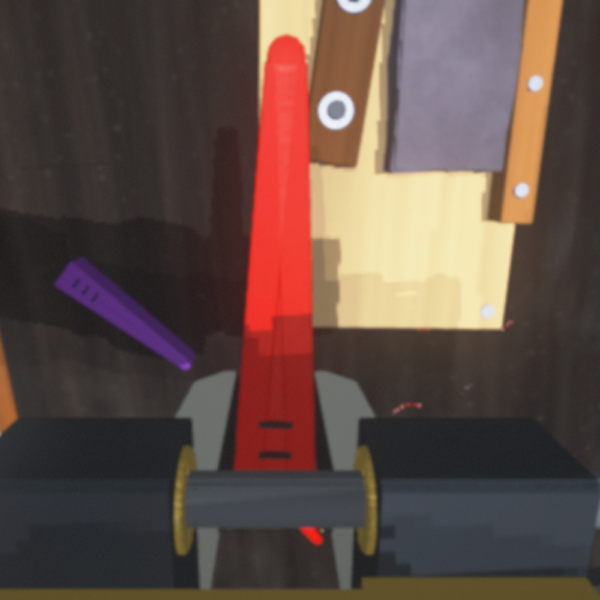

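The wedge is held straight in the gripper with its nose at crop (286,40). The cleat's mouth corner is at crop (357,166), the stone's near corner at (388,171), and the fence's end at (503,222). I'll fit these edges.

```bash
python3 - <<'E'
from h import *
im=cv2.imread("pics/w3.png");z=np.load("pics/w3c.npz");C=(z["K"],z["D"],z["T"]);p,A=z["p"],z["A"];d=z["d"];P=cloud(d,C)
hs=cv2.cvtColor(im,cv2.COLOR_BGR2HSV)
red=((hs[...,0]<8)|(hs[...,0]>172))&(hs[...,1]>150)&(hs[...,2]>60)
print("top z wedge",np.nanmedian(P[60:200,285:300][red[60:200,285:300]][:,2]))
zt=p[2]+.028-.0056
W=[]
for v in range(25,300,15):
    u=np.nonzero(red[v,240:330])[0]+240
    a=onplane([[u.min()-.5,v],[u.max()+.5,v]],zt,C);t=(a-p)@A;W.append([t[:,0].mean(),t[:,1].mean(),t[1,1]-t[0,1]])
print("wedge tool mm: x mid width");print((np.array(W)*1e3).round(1))
v=np.nonzero(red[:,285:297].any(1))[0];v=v[v<100].min();print("nose",((onplane([[291,v-.5]],zt-.010,C)-p)@A*1e3).round(1),v)
# print gray rows across slot region
g=cv2.cvtColor(im,cv2.COLOR_BGR2GRAY)
for v in(4,20,40,60,80,95,105):
    print(v,[int(x) for x in g[v,330:376]])
h=P[...,2]
for v in(20,60,100): print(v,(h[v,330:376:2]*1000).round(0).astype(int))
E
```

```text
top z wedge 0.22281605886170514
wedge tool mm: x mid width
[[ 1.059e+02  1.600e+00  4.400e+00]
 [ 1.008e+02  1.500e+00  9.300e+00]
 [ 9.560e+01  1.700e+00  1.130e+01]
 [ 9.040e+01  1.600e+00  1.250e+01]
 [ 8.500e+01  1.200e+00  1.340e+01]
 [ 7.950e+01  1.000e+00  1.400e+01]
 [ 7.390e+01  7.000e-01  1.410e+01]
 [ 6.810e+01  5.000e-01  1.550e+01]
 [ 6.230e+01  3.000e-01  1.600e+01]
 [ 5.630e+01  3.000e-01  1.700e+01]
 [ 5.010e+01  1.000e-01  1.760e+01]
 [ 4.390e+01 -3.000e-01  1.870e+01]
 [ 3.750e+01 -2.000e-01  1.970e+01]
 [ 3.090e+01 -2.000e-01  1.990e+01]
 [ 2.420e+01 -4.000e-01  2.060e+01]
 [ 1.730e+01 -6.000e-01  2.130e+01]
 [ 1.030e+01 -6.000e-01  2.240e+01]
 [ 3.100e+00 -8.000e-01  2.310e+01]
 [-4.300e+00 -1.100e+00  2.390e+01]]
nose [[109.    2.  -12.3]] 23
4 [232, 235, 235, 237, 237, 236, 234, 234, 234, 234, 233, 231, 225, 211, 177, 138, 113, 103, 99, 99, 98, 98, 98, 99, 105, 118, 136, 145, 149, 148, 146, 140, 120, 92, 74, 69, 75, 90, 102, 109, 119, 132, 138, 139, 140, 140]
20 [103, 103, 103, 102, 103, 102, 103, 104, 105, 105, 104, 103, 102, 102, 101, 99, 98, 96, 96, 98, 98, 1
[... 776 characters left out ...]
4, 135, 136, 136]
95 [104, 102, 101, 101, 101, 102, 103, 104, 107, 126, 163, 197, 214, 218, 219, 220, 220, 221, 221, 221, 218, 202, 174, 160, 156, 152, 138, 112, 86, 73, 73, 83, 91, 100, 114, 128, 135, 137, 137, 137, 137, 135, 135, 134, 133, 133]
105 [101, 102, 104, 103, 104, 105, 107, 120, 154, 192, 212, 217, 218, 219, 219, 221, 221, 221, 218, 201, 175, 161, 159, 157, 151, 135, 106, 83, 74, 76, 92, 110, 118, 121, 130, 138, 139, 140, 139, 140, 140, 140, 140, 139, 141, 141]
20 [34 34 36 34 36 34 34 34 35 35 34 34 11 10  9 10 18 28 38 38 41 40 40]
60 [34 34 35 34 34 34 35 35 33 11  9 10  9 10 11 21 29 37 39 41 41 41 39]
100 [33 34 35 34 34 10 10  9 10 11 10 10 10  9 21 32 40 38 39 40 40 38 40]
```

```bash
python3 - <<'E'
from h import *
im=cv2.imread("pics/w3.png").astype(float);z=np.load("pics/w3c.npz");C=(z["K"],z["D"],z["T"])
g=cv2.cvtColor(im.astype(np.uint8),cv2.COLOR_BGR2GRAY).astype(float)
def fit(uv,zz,n):
    a=onplane(uv,zz,C)[:,:2];m=a.mean(0);u,s,vt=np.linalg.svd(a-m);k=vt[0]*np.sign(vt[0][1]);r=(a-m)@[k[1],-k[0]]
    print(n,m.round(4),np.degrees(np.arctan2(k[1],k[0])).round(2),"rms mm",(r.std()*1e3).round(2),"y",a[:,1].min().round(3),a[:,1].max().round(3));return m,k
cl=[];fe=[];st=[];sb=[]
for v in range(32,108,4):
    x=np.arange(335,358);r=g[v,335:358];i=np.argmax(np.diff(r));cl.append([335+np.interp(160,r[:np.argmax(r)+1][-8:],x[:np.argmax(r)+1][-8:]),v])
for v in range(4,108,4):
    r=g[v,352:376];i=np.argmin(r);st.append([352+i+np.interp(104,r[i:i+8],np.arange(len(r[i:i+8]))),v])
cl=np.array(cl);cl[:,0]-=335
fit(cl,.034,"cleat");fit(st,.040,"stone top");
d=im[...,2]-im[...,0]
for v in range(4,140,6):
    r=d[v,425:470];i=np.argmax(np.diff(cv2.GaussianBlur(r.reshape(1,-1),(5,1),1)[0]));fe.append([425+i+.5,v])
print(np.array(fe)[:,0])
fit(fe[:18],.034,"fence")
print("corners fence near L/R, board R", onplane([[435.5,148],[455,148.5],[435,219]],.034,C).round(4)[:2],onplane([[435,219]],.010,C).round(4))
print("cleat corner",onplane([[338,110]],.034,C).round(4),"stone corner top",onplane([[360,114]],.04,C).round(4))
E
```

```text
cleat [0.5396 0.0692] 78.29 rms mm 0.12 y 0.04 0.098
stone top [0.5563 0.0782] 86.06 rms mm 0.58 y 0.038 0.117
[450.5 449.5 448.5 448.5 447.5 447.5 446.5 445.5 461.5 460.5 443.5 442.5
 441.5 440.5 439.5 439.5 438.5 437.5 436.5 436.5 451.5 450.5 434.5]
fence [0.6277 0.0731] 84.81 rms mm 4.59 y 0.032 0.113
corners fence near L/R, board R [[ 0.6219 -0.0058  0.034 ]
 [ 0.64   -0.0076  0.034 ]] [[ 0.6344 -0.0825  0.01  ]]
cleat corner [[0.5329 0.0345 0.034 ]] stone corner top [[0.5514 0.0297 0.04  ]]
```

>>> move_arm --series '[{"slide":[-4.05,2,2],"turn":0.02,"jaw":1.8},{"slide":[-4.05,5,5],"turn":0.043,"jaw":1.8},{"slide":[-4.05,5.07,10],"turn":0.043,"jaw":1.8},{"slide":[-4.05,5.07,14],"turn":0.043,"jaw":1.8},{"slide":[-4.05,5.07,17],"turn":0.043,"jaw":1.8},{"slide":[-4.05,5.07,17.8],"turn":0.043,"jaw":1.8},{"slide":[-4.05,5.07,17.8],"turn":0.043,"jaw":1.8},{"slide":[-4.05,5.07,17.8],"turn":0.043,"jaw":1.8}]'

```text
t: 6.0
ee_pos: [0.5285, -0.0871, 0.0234]
eef_rot: [2.348, 2.083, 0.002]
contact_force: [-1.3, 0.5, -1.2]
grip_width: 0.251
gripper_force: 19.9
```

```bash
python3 - <<'E'
from h import *
s=bot.sense();p,A=tool(s);print(p,np.degrees(np.arctan2(A[1,0],A[0,0])),s["t"],s["contact_force"],s["grip_width"])
im,d=bot.get_image("wrist");C=cam("wrist",s);np.savez("pics/w4c.npz",K=C[0],D=C[1],T=C[2],d=d,p=p,A=A)
cv2.imwrite("pics/w4.png",cv2.resize(im[0:300,130:430],None,fx=2,fy=2,interpolation=cv2.INTER_CUBIC))
t=np.array([.5317,-.0496,.0160]);print("slide to target cm",(A.T@(t-p))*100)
E
```

```text
[ 0.52848507 -0.08711778  0.02338734] 83.15065102747481 6.0 [-1.31538879  0.4531276  -1.15616796] 0.25114795375434884
slide to target cm [ 3.76369798 -0.13025654  0.73657093]
```

View pics/w4.png

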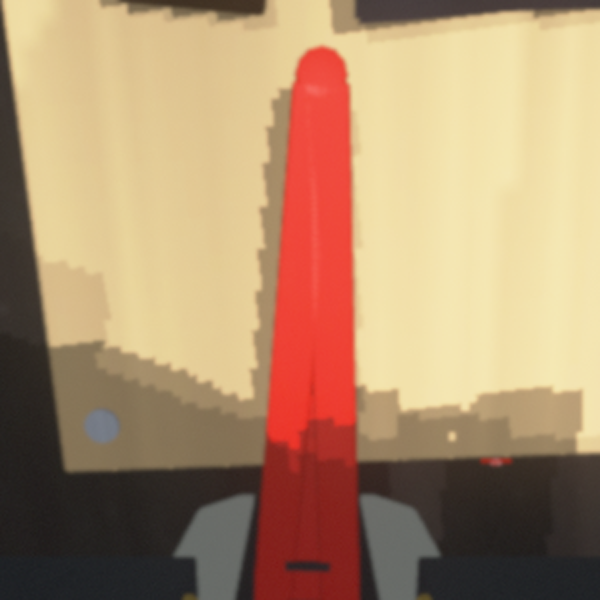

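The wedge's nose at crop (322,48) is just short of the mouth, between the cleat corner at about (267,12) and the stone corner at about (357,24). I'll check the lateral fit.

```bash
python3 - <<'E'
from h import *
z=np.load("pics/w4c.npz");C=(z["K"],z["D"],z["T"]);p,A=z["p"],z["A"]
q=lambda u,v:[130+u/2-.25,v/2-.25]
for n,uv,h in(("cleat",q(267,12),.034),("stone top",q(357,24),.04),("stone bot",q(334,32),.01),("nose L",q(297,80),p[2]+.0224),("nose R",q(349,80),p[2]+.0224),("wedge L",q(268,420),p[2]+.0224),("wedge R",q(356,420),p[2]+.0224),("nosetip",q(322,47),p[2]+.0104)):
    w=onplane([uv],h,C);print(n,w[0].round(4),((w-p)@A*1e3).round(1)[0])
E
```

```text
cleat [0.5333 0.0284 0.034 ] [115.3  -8.9 -10.7]
stone top [0.5501 0.0227 0.04  ] [111.6   8.4 -16.6]
stone bot [0.5476 0.029  0.01  ] [117.6   5.1  13.3]
nose L [0.5375 0.0134 0.0458] [100.8  -2.9 -22.5]
nose R [0.5472 0.0122 0.0458] [100.8   6.8 -22.4]
wedge L [ 0.5235 -0.0509  0.0458] [ 35.4  -9.2 -22.4]
wedge R [ 0.5419 -0.0531  0.0458] [ 35.4   9.3 -22.4]
nosetip [0.5434 0.021  0.0338] [109.1   1.9 -10.4]
```

>>> move_arm --series '[{"slide":[0.5,-0.1,0.2],"turn":0,"jaw":1.8},{"slide":[1.0,-0.14,0.3],"turn":0,"jaw":1.8},{"slide":[1.5,-0.14,0.4],"turn":0,"jaw":1.8},{"slide":[2.0,-0.14,0.5],"turn":0,"jaw":1.8},{"slide":[2.5,-0.14,0.55],"turn":0,"jaw":1.8},{"slide":[3,-0.14,0.55],"turn":0,"jaw":1.8},{"slide":[3.5,-0.14,0.55],"turn":0,"jaw":1.8},{"slide":[3.5,-0.14,0.55],"turn":0,"jaw":1.8}]'

```text
t: 7.05
ee_pos: [0.5302, -0.0507, 0.0166]
eef_rot: [-2.348, -2.086, -0.0]
contact_force: [0.3, 0.0, -0.7]
grip_width: 0.256
gripper_force: 19.9
```

```bash
python3 - <<'E'
from h import *
s=bot.sense();p,A=tool(s);print(p,np.degrees(np.arctan2(A[1,0],A[0,0])),s["t"],s["contact_force"],abs(s["dq"]).max())
t=np.array([.5317,-.0496,.0158]);print("slide to target cm",(A.T@(t-p))*100)
E
```

```text
[ 0.5301679  -0.05074408  0.01661259] 83.24083188023621 7.05 [ 0.30854844  0.00513863 -0.66333418] 0.010418864644386478
slide to target cm [0.13162468 0.1386906  0.0812727 ]
```

>>> move_arm --series '[{"slide":[0,0,0.07],"turn":0,"jaw":1.8},{"slide":[0,0,0.07],"turn":0,"jaw":3.2},{"slide":[0,0,0.07],"turn":0,"jaw":4.5},{"slide":[0,0,0.07],"turn":0,"jaw":5},{"slide":[0,0,-1.5],"turn":0,"jaw":5},{"slide":[0,0,-4.5],"turn":0,"jaw":5},{"slide":[0,0,-7],"turn":0,"jaw":5},{"slide":[-1,0,-7],"turn":0,"jaw":5}]'

```text
t: 8.05
ee_pos: [0.5307, -0.061, 0.0891]
eef_rot: [2.345, 2.085, 0.006]
contact_force: [0.3, 0.2, -0.5]
grip_width: 0.538
gripper_force: 0.0
```

```bash
python3 - <<'E'
from h import *
s=bot.sense();p,A=tool(s);print(p,np.degrees(np.arctan2(A[1,0],A[0,0])),s["t"],s["contact_force"])
im,d=bot.get_image("wrist");C=cam("wrist",s);np.savez("pics/w5c.npz",K=C[0],D=C[1],T=C[2],d=d,p=p,A=A);cv2.imwrite("pics/w5r.png",im)
cv2.imwrite("pics/w5.png",cv2.resize(im[0:300,130:430],None,fx=2,fy=2,interpolation=cv2.INTER_CUBIC))
hs=cv2.cvtColor(im,cv2.COLOR_BGR2HSV)
red=((hs[...,0]<8)|(hs[...,0]>172))&(hs[...,1]>150)&(hs[...,2]>60)
W=[]
for v in range(10,400,15):
    u=np.nonzero(red[v,230:340])[0]+230
    if len(u)>3:
        a=onplane([[u.min()-.5,v],[u.max()+.5,v]],.038,C);W.append([v,*(a.mean(0)[:2]*1e3).round(1),(np.ptp(a[:,0])*1e3).round(1)])
print(np.array(W))
E
```

```text
[ 0.53065626 -0.06104493  0.08908102] 83.29660130463539 8.05 [ 0.28657509  0.17110067 -0.47643368]
[[  40.   543.9   52.7    2.2]
 [  55.   543.    45.    11.3]
 [  70.   541.8   37.1   12. ]
 [  85.   540.9   29.    13.2]
 [ 100.   539.3   20.9   13.4]
 [ 115.   538.    12.5   15.3]
 [ 130.   536.7    3.9   16.1]
 [ 145.   535.4   -4.9   16.8]
 [ 160.   534.3  -13.8   18.2]
 [ 175.   532.9  -23.    19.1]
 [ 190.   531.5  -32.4   19.9]
 [ 205.   530.4  -42.    21.4]
 [ 220.   528.9  -51.8   22.3]
 [ 235.   527.4  -61.8   23.2]
 [ 250.   525.8  -72.1   26.7]
 [ 265.   524.5  -82.6   27. ]
 [ 370.   480.6 -160.1    2.9]
 [ 385.   483.7 -173.5   13.1]]
```

View pics/w5.png

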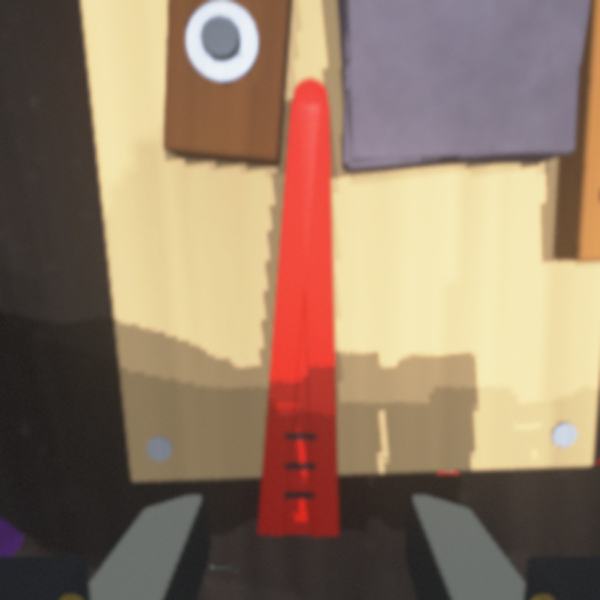

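The wedge lies loose in the slot with its nose at crop (310,82), about 25 mm past the mouth, and its butt at (300,533). Next I'll go behind it with closed fingers.

>>> move_arm --series '[{"slide":[-2.5,-0.2,0],"turn":0.024,"jaw":0},{"slide":[-4.8,-0.43,0],"turn":0.024,"jaw":0},{"slide":[-4.8,-0.43,0],"turn":0.024,"jaw":0},{"slide":[-4.8,-0.43,2],"turn":0.024,"jaw":0},{"slide":[-4.8,-0.43,5],"turn":0.024,"jaw":0},{"slide":[-4.8,-0.43,7.2],"turn":0.024,"jaw":0},{"slide":[-4.8,-0.43,7.2],"turn":0.024,"jaw":0},{"slide":[-4.8,-0.43,7.2],"turn":0.024,"jaw":0}]' --newtons 10

```text
t: 9.1
ee_pos: [0.5194, -0.108, 0.015]
eef_rot: [2.374, 2.058, 0.001]
contact_force: [-0.5, 0.2, 0.1]
grip_width: 0.004
gripper_force: 0.0
```

```bash
cat > st.py <<'E'
from h import *
s=bot.sense();p,A=tool(s);h=np.array([.1409,.990,0]);b=np.array([.524,-.086,0]);n=np.array([.99,-.1409,0])
print("pos",p.round(4),"hd",np.degrees(np.arctan2(A[1,0],A[0,0])).round(2),"t",s["t"],"F",s["contact_force"].round(1),"push",(-s["contact_force"]@h).round(1),"M",s["moment"].round(2),"along",((p-b)@h*1e3).round(1),"lat",((p-b)@n*1e3).round(1),"dq",abs(s["dq"]).max().round(3))
E
python3 st.py
```

```text
pos [ 0.5194 -0.108   0.015 ] hd 81.84 t 9.1 F [-0.5  0.2  0.1] push -0.1 M [-0.07  0.06 -0.02] along -22.5 lat -1.5 dq 0.016
```

>>> move_arm --series '[{"slide":[0.6,0.15,0],"turn":0,"jaw":0},{"slide":[1.1,0.15,0],"turn":0,"jaw":0},{"slide":[1.5,0.15,0],"turn":0,"jaw":0},{"slide":[1.9,0.15,0],"turn":0,"jaw":0},{"slide":[2.3,0.15,0],"turn":0,"jaw":0},{"slide":[2.7,0.15,0],"turn":0,"jaw":0},{"slide":[3.1,0.15,0],"turn":0,"jaw":0},{"slide":[3.5,0.15,0],"turn":0,"jaw":0}]'

```text
t: 10.1
ee_pos: [0.5254, -0.0738, 0.0146]
eef_rot: [2.374, 2.057, -0.0]
contact_force: [-0.1, -0.7, 0.7]
grip_width: 0.009
gripper_force: 0.2
```

```bash
python3 st.py
```

```text
pos [ 0.5254 -0.0738  0.0146] hd 81.81 t 10.1 F [-0.1 -0.7  0.7] push 0.7 M [-0.16  0.1  -0.01] along 12.2 lat -0.3 dq 0.066
```

>>> move_arm --series '[{"slide":[0.3,0.0,-0.1],"turn":0,"jaw":0},{"slide":[0.6,0,-0.1],"turn":0,"jaw":0},{"slide":[0.9,0,-0.1],"turn":0,"jaw":0},{"slide":[1.2,0,-0.1],"turn":0,"jaw":0},{"slide":[1.4,0,-0.1],"turn":0,"jaw":0}]'

```text
t: 10.72
ee_pos: [0.5275, -0.06, 0.0157]
eef_rot: [2.374, 2.057, -0.0]
contact_force: [0.0, -0.9, 0.3]
grip_width: 0.001
gripper_force: 0.2
```

```bash
cat > see.py <<'E'
import sys
from st import *
im,d=bot.get_image("wrist");C=cam("wrist",s)
cv2.imwrite(f"pics/{sys.argv[1]}.png",cv2.resize(im[0:300,130:430],None,fx=2,fy=2,interpolation=cv2.INTER_CUBIC))
hs=cv2.cvtColor(im,cv2.COLOR_BGR2HSV)
red=((hs[...,0]<8)|(hs[...,0]>172))&(hs[...,1]>150)&(hs[...,2]>60)
W=[]
for v in range(0,300,15):
    u=np.nonzero(red[v,230:340])[0]+230
    if len(u)>6:
        a=onplane([[u.min()-.5,v],[u.max()+.5,v]],.038,C);W.append([v,*(a.mean(0)[:2]*1e3).round(1),(np.ptp(a[:,0])*1e3).round(1)])
print(np.array(W))
E
python3 see.py w6
```

```text
pos [ 0.5275 -0.06    0.0157] hd 81.82 t 10.725 F [ 0.  -0.9  0.3] push 0.9 M [-0.19  0.1   0.  ] along 26.2 lat -0.2 dq 0.031
[[ 0.000e+00  5.438e+02  5.280e+01  1.440e+01]
 [ 1.500e+01  5.431e+02  4.800e+01  1.520e+01]
 [ 3.000e+01  5.422e+02  4.310e+01  1.570e+01]
 [ 4.500e+01  5.417e+02  3.800e+01  1.630e+01]
 [ 6.000e+01  5.408e+02  3.290e+01  1.760e+01]
 [ 7.500e+01  5.402e+02  2.760e+01  1.740e+01]
 [ 9.000e+01  5.393e+02  2.230e+01  1.790e+01]
 [ 1.050e+02  5.387e+02  1.670e+01  1.850e+01]
 [ 1.200e+02  5.377e+02  1.120e+01  1.910e+01]
 [ 1.350e+02  5.369e+02  5.400e+00  2.010e+01]
 [ 1.500e+02  5.361e+02 -4.000e-01  2.110e+01]
 [ 1.650e+02  5.352e+02 -6.400e+00  2.140e+01]
 [ 1.800e+02  5.344e+02 -1.250e+01  2.240e+01]
 [ 1.950e+02  5.333e+02 -1.870e+01  2.310e+01]
 [ 2.100e+02  5.326e+02 -2.520e+01  2.380e+01]
 [ 2.250e+02  5.317e+02 -3.170e+01  2.400e+01]
 [ 2.400e+02  5.305e+02 -3.840e+01  2.480e+01]
 [ 2.550e+02  5.298e+02 -4.530e+01  2.550e+01]]
```

View pics/w6.png

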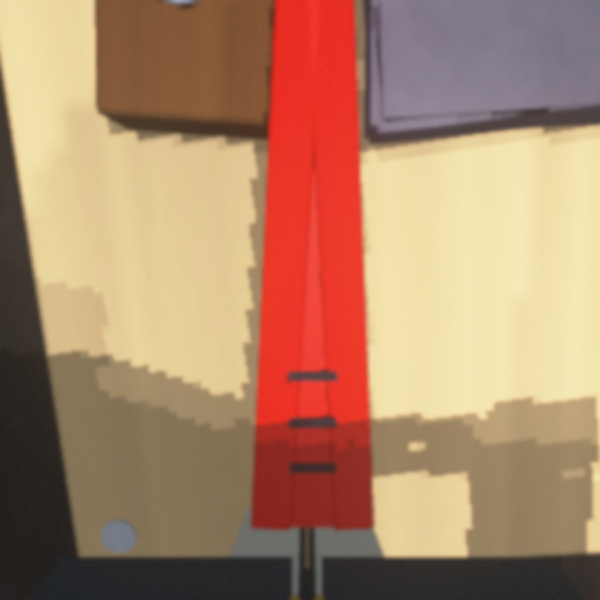

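The wedge is straight and runs along the cleat. There is still a gap to the stone at crop (360,120), and the butt is at (312,527). I'll push on in smaller steps.

>>> move_arm --series '[{"slide":[0.15,0,0],"turn":0,"jaw":0},{"slide":[0.3,0,0],"turn":0,"jaw":0},{"slide":[0.45,0,0],"turn":0,"jaw":0},{"slide":[0.6,0,0],"turn":0,"jaw":0},{"slide":[0.75,0,0],"turn":0,"jaw":0},{"slide":[0.9,0,0],"turn":0,"jaw":0}]'

```text
t: 11.52
ee_pos: [0.5289, -0.0514, 0.0157]
eef_rot: [2.374, 2.057, 0.0]
contact_force: [0.9, -0.2, 0.4]
grip_width: 0.008
gripper_force: 0.5
```

```bash
python3 st.py
```

```text
pos [ 0.5289 -0.0514  0.0157] hd 81.8 t 11.525 F [ 0.9 -0.2  0.4] push 0.0 M [-0.35  0.05  0.02] along 34.9 lat -0.0 dq 0.025
```

>>> move_arm --series '[{"slide":[0.1,0,0],"turn":0,"jaw":0},{"slide":[0.2,0,0],"turn":0,"jaw":0},{"slide":[0.3,0,0],"turn":0,"jaw":0},{"slide":[0.4,0,0],"turn":0,"jaw":0}]'

```text
t: 12.02
ee_pos: [0.5297, -0.0485, 0.0158]
eef_rot: [2.374, 2.055, -0.0]
contact_force: [0.6, -3.6, 0.8]
grip_width: 0.004
gripper_force: 1.9
```

```bash
python3 st.py
```

```text
pos [ 0.5297 -0.0485  0.0158] hd 81.75 t 12.025 F [ 0.6 -3.6  0.8] push 3.5 M [-0.92 -0.09 -0.01] along 37.9 lat 0.3 dq 0.018
```

>>> move_arm --series '[{"slide":[0.1,0,0],"turn":0,"jaw":0},{"slide":[0.2,0,0],"turn":0,"jaw":0},{"slide":[0.2,0,0],"turn":0,"jaw":0}]'

```text
t: 12.4
ee_pos: [0.5302, -0.0456, 0.0158]
eef_rot: [2.374, 2.056, 0.001]
contact_force: [2.4, -5.2, -0.4]
grip_width: 0.005
gripper_force: 2.0
```

```bash
python3 st.py
```

```text
pos [ 0.5302 -0.0456  0.0158] hd 81.8 t 12.4 F [ 2.4 -5.2 -0.4] push 4.8 M [-1.07 -0.32 -0.05] along 40.9 lat 0.4 dq 0.004
```

>>> move_arm --series '[{"slide":[0.1,0,0],"turn":0,"jaw":0},{"slide":[0.2,0,0],"turn":0,"jaw":0},{"slide":[0.3,0,0],"turn":0,"jaw":0},{"slide":[0.3,0,0],"turn":0,"jaw":0}]'

```text
t: 12.9
ee_pos: [0.5305, -0.0426, 0.0158]
eef_rot: [2.374, 2.056, 0.001]
contact_force: [1.1, -3.5, -0.3]
grip_width: 0.004
gripper_force: 2.1
```

```bash
python3 st.py
```

```text
pos [ 0.5305 -0.0426  0.0158] hd 81.8 t 12.9 F [ 1.1 -3.5 -0.3] push 3.3 M [-1.11 -0.32 -0.03] along 43.9 lat 0.3 dq 0.003
```

>>> move_arm --series '[{"slide":[0.1,0,0],"turn":0,"jaw":0},{"slide":[0.2,0,0],"turn":0,"jaw":0},{"slide":[0.3,0,0],"turn":0,"jaw":0},{"slide":[0.3,0,0],"turn":0,"jaw":0}]'

```text
t: 13.4
ee_pos: [0.5308, -0.0397, 0.0158]
eef_rot: [2.374, 2.056, 0.0]
contact_force: [1.2, -4.6, -0.2]
grip_width: 0.004
gripper_force: 2.2
```

```bash
python3 st.py
```

```text
pos [ 0.5308 -0.0397  0.0158] hd 81.79 t 13.4 F [ 1.2 -4.6 -0.2] push 4.4 M [-1.06 -0.3  -0.08] along 46.8 lat 0.2 dq 0.003
```

>>> move_arm --series '[{"slide":[0.1,0,0],"turn":0,"jaw":0},{"slide":[0.2,0,0],"turn":0,"jaw":0},{"slide":[0.3,0,0],"turn":0,"jaw":0},{"slide":[0.3,0,0],"turn":0,"jaw":0}]'

```text
t: 13.9
ee_pos: [0.5311, -0.0366, 0.0157]
eef_rot: [2.374, 2.057, 0.0]
contact_force: [1.1, -3.7, 0.5]
grip_width: 0.011
gripper_force: 2.1
```

```bash
python3 st.py
```

```text
pos [ 0.5311 -0.0366  0.0157] hd 81.8 t 13.9 F [ 1.1 -3.7  0.5] push 3.5 M [-1.09 -0.28 -0.08] along 49.9 lat 0.0 dq 0.003
```

>>> move_arm --series '[{"slide":[0.1,0,0],"turn":0,"jaw":0},{"slide":[0.2,0,0],"turn":0,"jaw":0},{"slide":[0.2,0,0],"turn":0,"jaw":0}]'

```text
t: 14.28
ee_pos: [0.5312, -0.0345, 0.0157]
eef_rot: [2.374, 2.057, 0.0]
contact_force: [1.3, -4.0, 0.1]
grip_width: 0.009
gripper_force: 2.1
```

```bash
python3 st.py
```

```text
pos [ 0.5312 -0.0345  0.0157] hd 81.81 t 14.275 F [ 1.3 -4.   0.1] push 3.8 M [-1.07 -0.26 -0.09] along 52.0 lat -0.1 dq 0.001
```

>>> move_arm --series '[{"slide":[0.1,0,0],"turn":0,"jaw":0},{"slide":[0.2,0,0],"turn":0,"jaw":0},{"slide":[0.2,0,0],"turn":0,"jaw":0}]'

```text
t: 14.65
ee_pos: [0.5316, -0.0327, 0.0157]
eef_rot: [2.374, 2.057, -0.0]
contact_force: [0.9, -5.7, -0.4]
grip_width: 0.005
gripper_force: 2.2
```

```bash
python3 st.py
```

```text
pos [ 0.5316 -0.0327  0.0157] hd 81.8 t 14.65 F [ 0.9 -5.7 -0.4] push 5.5 M [-1.07 -0.31 -0.05] along 53.8 lat -0.0 dq 0.002
```

>>> move_arm --series '[{"slide":[0.1,0,0],"turn":0,"jaw":0},{"slide":[0.2,0,0],"turn":0,"jaw":0},{"slide":[0.2,0,0],"turn":0,"jaw":0}]'

```text
t: 15.02
ee_pos: [0.532, -0.0314, 0.0158]
eef_rot: [2.374, 2.055, -0.0]
contact_force: [2.4, -5.8, -0.4]
grip_width: 0.005
gripper_force: 2.6
```

```bash
python3 st.py
```

```text
pos [ 0.532  -0.0314  0.0158] hd 81.77 t 15.025 F [ 2.4 -5.8 -0.4] push 5.4 M [-1.37 -0.34 -0.05] along 55.2 lat 0.2 dq 0.001
```

>>> move_arm --series '[{"slide":[0.1,0,0],"turn":0,"jaw":0},{"slide":[0.1,0,0],"turn":0,"jaw":0},{"slide":[0.1,0,0],"turn":0,"jaw":0}]'

```text
t: 15.4
ee_pos: [0.532, -0.0312, 0.0158]
eef_rot: [2.374, 2.054, -0.002]
contact_force: [0.9, -7.3, -0.7]
grip_width: 0.003
gripper_force: 3.2
```

```bash
python3 st.py
```

```text
pos [ 0.532  -0.0312  0.0158] hd 81.74 t 15.4 F [ 0.9 -7.3 -0.7] push 7.1 M [-1.59 -0.25  0.01] along 55.3 lat 0.2 dq 0.001
```

>>> move_arm --series '[{"slide":[0.1,0,0],"turn":0,"jaw":0},{"slide":[0.2,0,0],"turn":0,"jaw":0},{"slide":[0.2,0,0],"turn":0,"jaw":0}]'

```text
t: 15.78
ee_pos: [0.532, -0.0312, 0.0158]
eef_rot: [2.374, 2.051, -0.004]
contact_force: [1.8, -9.4, -0.2]
grip_width: 0.006
gripper_force: 4.6
```

```bash
python3 st.py
```

```text
pos [ 0.532  -0.0312  0.0158] hd 81.66 t 15.775 F [ 1.8 -9.4 -0.2] push 9.1 M [-2.1  -0.16 -0.06] along 55.4 lat 0.2 dq 0.002
```

>>> move_arm --series '[{"slide":[0.1,0,0],"turn":0,"jaw":0},{"slide":[0.2,0,0],"turn":0,"jaw":0},{"slide":[0.3,0,0],"turn":0,"jaw":0},{"slide":[0.3,0,0],"turn":0,"jaw":0}]'

```text
t: 16.27
ee_pos: [0.532, -0.0311, 0.0159]
eef_rot: [2.374, 2.047, -0.008]
contact_force: [1.2, -14.4, -0.8]
grip_width: 0.003
gripper_force: 6.6
```

```bash
python3 st.py
```

```text
pos [ 0.532  -0.0311  0.0159] hd 81.54 t 16.275 F [  1.2 -14.4  -0.8] push 14.1 M [-2.99  0.04 -0.02] along 55.4 lat 0.2 dq 0.003
```

>>> move_arm --series '[{"slide":[-0.3,0,0],"turn":0,"jaw":0},{"slide":[-0.6,0,0],"turn":0,"jaw":0},{"slide":[-1.2,0,0],"turn":0,"jaw":0},{"slide":[-2.5,0,0],"turn":0,"jaw":0},{"slide":[-3,0,-3],"turn":0,"jaw":0},{"slide":[-3,0,-8],"turn":0,"jaw":0},{"slide":[-3,0,-13],"turn":0,"jaw":0},{"slide":[-3,0,-13],"turn":0,"jaw":0}]'

```text
t: 17.27
ee_pos: [0.5302, -0.0545, 0.1491]
eef_rot: [2.371, 2.055, 0.009]
contact_force: [-0.5, 0.9, -0.5]
grip_width: 0.007
gripper_force: 0.0
```

```bash
python3 see.py w7
```

```text
pos [ 0.5302 -0.0545  0.1491] hd 81.84 t 17.275 F [-0.5  0.9 -0.5] push -0.8 M [-0.12  0.07 -0.01] along 32.1 lat 1.7 dq 0.065
[[  0.  551.4  95.5  13.8]
 [ 15.  549.7  86.2  14.7]
 [ 30.  548.4  76.7  16.2]
 [ 45.  547.3  66.9  17.1]
 [ 60.  545.6  57.1  18. ]
 [ 75.  544.1  46.9  19.6]
 [ 90.  542.6  36.6  19.9]
 [105.  541.1  26.   21.6]
 [120.  539.6  15.2  21.8]
 [135.  538.    4.2  23.5]
 [150.  536.4  -7.1  25.3]
 [165.  534.8 -18.6  25.6]]
```

View pics/w7.png

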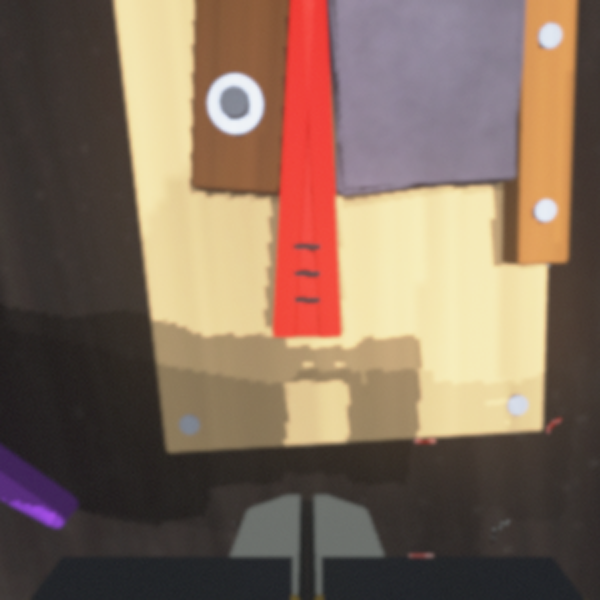

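The wedge sits snug between the cleat (crop (285,150)) and the stone (crop (335,150)). The stone is flush with the fence (crop (518,150)), and the gripper is clear. I'm handing the job in.

```bash
python3 -c "
from bench import bot
print(bot.finish_job())"
```

```text
the job is handed in; nothing more can be done
None
```

The job is handed in: I laid the red wedge loose in the slot, let go, then drove it in with gentle pushes until it jammed about 88 mm past the mouth (last push about 14 N), and the last image shows the stone flush against the fence and the gripper clear.

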